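Find the lid that rocks and press it home

ROBOT

A 7-joint arm with a two-finger parallel gripper is mounted at the origin on the work surface. World frame = base frame: x ahead of the robot, y to its left, z up, the work surface at z = 0. Lengths are in m, angles in rad, forces in N, time in s.
With the tool pointing down it reaches from about 0.425 to 1.025 m from the base axis. Payload 9.4 kg.
Tool frame: the origin (TCP) lies between the finger pads; the fingertips stand 22 mm ahead of it and the grasp point (between the pads) lies 3 mm ahead of it; y points along the fingers, x is the direction in which the jaws open and shut, and the axes are right-handed (so a half turn about y gives the same grasp; the last joint's range is limited). The gripper opens to 85 mm and grips with 20 to 120 N. Pads are 22 mm wide; open, the fingers measure 114 mm over their backs; the gripper's body (76 mm by 85 mm) begins 54 mm behind the grasp point. The pads swing forward as they close: fully open they stand 13 mm farther back than shut.
Start: joints at [1.265, 0.599, -0.003, 1.599, 0.002, 0.943, -0.08], TCP at [0.164, -0.706, 0.253] pointing down, gripper open.
Joint ranges: [-2.57, 2.57], [-0.35, 1.97], [-1.29, 1.29], [0.11, 2.56], [-1.05, 4.19], [0.11, 1.86], [-2.63, 2.63]. Speed limits (rad/s): [2.22, 2.22, 3.01, 3.01, 3.14, 3.14, 3.14].

INTERFACE

Orientations are given as a rotation vector (axis times angle).
In Python, from cell import arm, optics, ticket gives the robot as it stands.
- The arm moves only by the shell command python3 -m inch 'ROWS' [OPENING]. ROWS is JSON, a list of rows, each an object of numbers: "dx", "dy", "dz": the shift along the tool's x, y, z in m; "rx", "ry", "rz": the turn, a rotation vector about the tool's x, y, z in rad. A call has 1 to 8 rows; each row is the pose to reach, as a shift and turn from the pose measured when the call began, along the tool's axes at that moment; what a row does not reach only later rows make up. A row lasts 1/8 s, in which the tool goes at most 62.5 mm and 10.7 degrees, less where a joint would pass 70% of its speed; a pose out of reach is approached as far as the arm can. A call with a gripper value outside its range is refused whole. OPENING is the closure, from -1 (fully open) to 1 (shut), set as the call begins (- or left out, the last holds). The fingers move at their own pace and stop on an object; the grip force is fixed at half the most. Time passes only in rows, so rows that repeat a pose let the fingers close. It gives the time, the measured TCP pose, the force and the opening at its end, in the units of the state.
- arm.get_state(): the state, without advancing time (a new reading comes with each control period).
- optics.get_image(name): name is "scene" or "top"; returns a dict with "pixels" (384x512x3 uint8, red, green, blue), "camera_matrix" (3x3 intrinsics, pixels), "D" ([k1, k2, p1, p2, k3] as OpenCV has them; the pictures are not rectified), "R" (3x3) and "t" (3): a world point X has camera coordinates R X + t. Camera axes: x right, y down, z forward; pixel columns grow to the right and rows downward; lengths in m; the calibration is good to about 2 mm. A picture is of the moment at which its call begins. There is no depth.
- ticket.hand_in(): hands the job in, once; it reports no verdict.
The state is a dict: "time": time; "joints": joint angles; "qvel": joint speeds; "joint_efforts": joint torques, N m; "eef_pos": TCP position; "ee_rot": TCP orientation; "contact_force": force on the tool from outside, world axes, zero at the start; "wrist_torque": the same for the moment, N m; "width": opening from 0.0 (shut) to 1.0 (fully open).
Only numpy, scipy, OpenCV 4.12 (cv2) and the standard library are available. Lean on these libraries where they do the work, as an engineer would, in place of code of your own. Each camera call takes 0.05 s, during which the arm holds its last target.

TASK

One of the four mushroom punnets set in the green display bed has a lid that is not snapped on. With shut fingertips, press lightly on the short end of one lid after another until you find the one that rocks, then press that lid down firmly in its middle until it is fully home, and come away. Nothing is to be gripped or lifted: do not crush or pull off any lid, and leave the other things among the punnets where they stand.

Things in the scene. Friction and masses are not known exactly. Their poses are not given: they have to be found in the camera images.
- lid_a: Flat rigid white punnet lid, one of four alike (any may be the loose one): 120 mm long (x axis) x 88 wide (y) x 4 thick, skirt 12 mm below, blank paper label on its middle. Origin: centre of the plate's underside; top 4 mm above it (z up). Lid tops start level, 66 to 74 mm above the work surface, heights mixed, so height does not tell the loose one.
- lid_b: As lid_a: one of four alike, 120 x 88 mm, origin at the centre of the plate's underside, top 4 mm above it. How whichever lid is loose rocks: a light press (1 to 4 N) near either short edge, 42 mm from its centre along x, tips it about its y axis by 0.09 rad, that end going down 4 mm onto the rim. It springs back after; pressing an end does not seat it. Sound lids only flex straight down, 0.1 mm per N.
- lid_c: As lid_a: one of four alike, 120 x 88 mm, origin at the centre of the plate's underside, top 4 mm above it. How whichever lid is loose seats: it stands level on a ridge across its middle, 5 mm short of home. Pressed in its middle with over 9 N (12 to 18 N is ample) it slides straight down 5 mm, stops dead, stays there and rocks no more.
- lid_d: As lid_a: one of four alike, 120 x 88 mm, origin at the centre of the plate's underside, top 4 mm above it. Each lid sits on a fixed punnet, 112 x 80 mm, see-through with mushrooms inside.
- bed: Green display bed, 290 (x) x 720 (y) x 22 mm, wooden side strips 34 mm high, fixed, origin under its centre; the four punnets are set fast in it, bystanders stand on it between them.
- mushroom: Bystander, loose: loose mushroom, 48 mm cap, 45 mm tall; origin under its centre. Leave it where it is.
- tape: Bystander, loose: cardboard tape ring, 60 mm across, 24 mm tall; origin under its centre. Leave it where it is.
- jar: Bystander, loose: small jar, 42 mm across, 60 mm tall; origin under its centre. Leave it where it is.
- squash: Bystander, loose: small yellow squash, 72 mm across, 58 mm tall; origin under its centre. Leave it where it is.
- ticket: Bystander, loose: blank ticket stand, base 40 x 60 mm, card 75 mm wide, 60 mm tall; origin under its centre. Leave it where it is.
- brush: Bystander, loose: hand brush lying on the table; origin under its centre. Leave it where it is.
- spray: Bystander, loose: white bottle, 60 mm across, 150 mm tall; origin under its centre. Leave it where it is.

How it is judged:
On the way, in this order (a step that is already met when the one before it is completed fails the run):
1. the loose lid is rocked by a press on one of its ends (tilted more than 0.05 rad while not yet seated) (((angle between lid_a's own z axis and vertical above 0.05 rad and distance of lid_a from where it was at the start of the episode below 0.003 m and contact force between lid_a and the fingers above 0.2 N) or (angle between lid_b's own z axis and vertical above 0.05 rad and distance of lid_b from where it was at the start of the episode below 0.003 m and contact force between lid_b and the fingers above 0.2 N) or (angle between lid_c's own z axis and vertical above 0.05 rad and distance of lid_c from where it was at the start of the episode below 0.003 m and contact force between lid_c and the fingers above 0.2 N) or (angle between lid_d's own z axis and vertical above 0.05 rad and distance of lid_d from where it was at the start of the episode below 0.003 m and contact force between lid_d and the fingers above 0.2 N))), for 0.1 s.
2. the loose lid has been pressed straight down until it is home (((distance of lid_a from where it was at the start of the episode between 0.0036 and 0.0075 m and angle between lid_a's own z axis and vertical below 0.025 rad) or (distance of lid_b from where it was at the start of the episode between 0.0036 and 0.0075 m and angle between lid_b's own z axis and vertical below 0.025 rad) or (distance of lid_c from where it was at the start of the episode between 0.0036 and 0.0075 m and angle between lid_c's own z axis and vertical below 0.025 rad) or (distance of lid_d from where it was at the start of the episode between 0.0036 and 0.0075 m and angle between lid_d's own z axis and vertical below 0.025 rad))), for 0.2 s.
At the end, for the whole second after the job is handed in: The loose lid sits 5 mm lower than at the start (between 3.6 and 7.5 mm counts), level to 0.025 rad and at rest, and every bystander is within 20 mm of where it stood (((distance of lid_a from where it was at the start of the episode between 0.0036 and 0.0075 m and angle between lid_a's own z axis and vertical below 0.025 rad and linear speed of lid_a below 0.01 m/s) or (distance of lid_b from where it was at the start of the episode between 0.0036 and 0.0075 m and angle between lid_b's own z axis and vertical below 0.025 rad and linear speed of lid_b below 0.01 m/s) or (distance of lid_c from where it was at the start of the episode between 0.0036 and 0.0075 m and angle between lid_c's own z axis and vertical below 0.025 rad and linear speed of lid_c below 0.01 m/s) or (distance of lid_d from where it was at the start of the episode between 0.0036 and 0.0075 m and angle between lid_d's own z axis and vertical below 0.025 rad and linear speed of lid_d below 0.01 m/s)) and distance of each of mushroom, tape, jar, squash, ticket, brush, spray from where it was at the start of the episode below 0.02 m); the robot touches nothing.
It fails at once if a lid is lifted or pulled off (moved more than 8 mm) (distance of any of lid_a, lid_b, lid_c, lid_d from where it was at the start of the episode above 0.008 m).
It fails at once if a lid is crushed (pressed with more than 60 N) (contact force between any of lid_a, lid_b, lid_c, lid_d and the arm above 60 N or contact force between any of lid_a, lid_b, lid_c, lid_d and the fingers above 60 N).
It fails at once if a bystander is pushed away, picked up or knocked over (moved more than 20 mm or tilted more than 0.5 rad; the tape ring, brush and bottle by distance only) (distance of any of mushroom, tape, jar, squash, ticket, brush, spray from where it was at the start of the episode above 0.02 m or angle between any of mushroom, jar, squash, ticket's own z axis and vertical above 0.5 rad).
It also fails if it takes over 51 s, if anything falls off the work surface, if the arm or the gripper's body presses on something with over 40 N, if the wrist force passes 120 N, or if a joint passes its speed limit or range.

## Working session

There is one attempt and no reset: what is moved stays moved. The work goes in short steps, Python scripts to look and compute and a shell command to move; the robot and the scene stay as the last step left them, time stands still between calls to the robot, and variables do not carry over. Pictures are saved under pics/ and viewed, and the job is handed in when it is done.

```bash
mkdir -p pics; ls; python3 - <<'E'
from cell import arm,optics
import cv2,numpy as np
s=arm.get_state()
for k in s: print(k,np.round(s[k],4))
for n in("scene","top"):
    d=optics.get_image(n); cv2.imwrite(f"pics/{n}0.png",d["pixels"][:,:,::-1])
    print(n,np.round(d["camera_matrix"],1).tolist(),np.round(d["D"],3),np.round(d["R"],3).tolist(),np.round(d["t"],3))
E
```

```text
pics
time 0.0
joints [ 1.2653  0.6001 -0.0025  1.6001  0.0018  0.9429 -0.0798]
qvel [-0.0003  0.001   0.0005 -0.0012  0.     -0.0008  0.0001]
joint_efforts [ 6.00000e-04 -7.76454e+01  1.56450e+00 -2.58009e+01  1.21000e-02
  9.00000e-03 -0.00000e+00]
eef_pos [ 0.1643 -0.7057  0.2524]
ee_rot [-1.3079  1.0399 -1.0378]
contact_force [0.0947 0.1231 0.5431]
wrist_torque [-0.0188 -0.0217 -0.0141]
width 1.0009
scene [[468.4, 0.0, 258.8], [0.0, 468.4, 188.5], [0.0, 0.0, 1.0]] [-0.011  0.     0.     0.     0.   ] [[-0.059, 0.998, 0.006], [0.778, 0.05, -0.627], [-0.626, -0.033, -0.779]] [-0.096 -0.367  1.475]
top [[457.4, 0.0, 252.7], [0.0, 457.4, 191.8], [0.0, 0.0, 1.0]] [-0.096  0.     0.     0.     0.   ] [[-0.019, -1.0, -0.019], [-0.984, 0.022, -0.175], [0.176, 0.015, -0.984]] [0.137 0.529 1.176]
```

View pics/scene0.png

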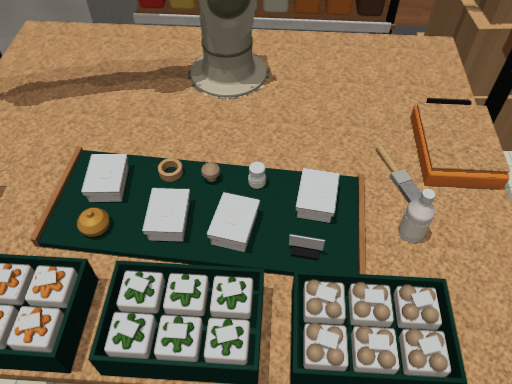

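View pics/top0.png

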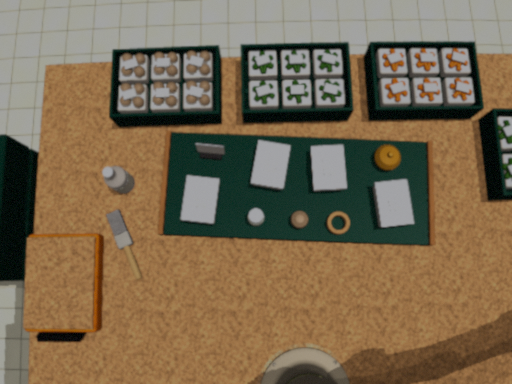

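```bash
python3 - <<'E'
from cell import arm
from scipy.spatial.transform import Rotation as R
print(R.from_rotvec(arm.get_state()["ee_rot"]).as_matrix().round(3))
E
```

```text
[[ 0.227 -0.     0.974]
 [-0.974  0.001  0.227]
 [-0.001 -1.    -0.   ]]
```

```bash
cat > h.py <<'E'
import cv2,numpy as np
from cell import arm,optics
def ray(d,uv):
    p=cv2.undistortPoints(np.array(uv,float).reshape(-1,1,2),d["camera_matrix"],np.array(d["D"])).reshape(-1,2)
    R=np.array(d["R"]);t=np.array(d["t"])
    return -R.T@t, np.c_[p,np.ones(len(p))]@R
def plane(d,uv,z):
    c,v=ray(d,uv); return c+v*((z-c[2])/v[:,2])[:,None]
def tri(d1,uv1,d2,uv2):
    c1,v1=ray(d1,uv1);c2,v2=ray(d2,uv2);out=[]
    for a,b in zip(v1,v2):
        s=np.linalg.lstsq(np.c_[a,-b],c2-c1,rcond=None)[0]
        p,q=c1+s[0]*a,c2+s[1]*b; out.append(np.r_[(p+q)/2,np.linalg.norm(p-q)])
    return np.array(out)
E
python3 - <<'E'
from h import *
for n,roi,thr in(("top",(165,135,430,240),150),("scene",(40,150,365,270),185)):
    d=optics.get_image(n); im=d["pixels"]; hsv=cv2.cvtColor(im,cv2.COLOR_RGB2HSV)
    m=((hsv[...,1]<40)&(hsv[...,2]>thr)).astype(np.uint8)*255
    mm=np.zeros_like(m);x0,y0,x1,y1=roi;mm[y0:y1,x0:x1]=m[y0:y1,x0:x1]
    big=im[:,:,::-1].copy()
    for c in cv2.findContours(mm,cv2.RETR_EXTERNAL,cv2.CHAIN_APPROX_NONE)[0]:
        if cv2.contourArea(c)<400: continue
        c=cv2.convexHull(c)
        P=plane(d,c.reshape(-1,2),0.07)
        (cx,cy),(w,h),a=cv2.minAreaRect((P[:,:2]*1000).astype(np.float32))
        print(n,cv2.boundingRect(c),"centre mm",round(cx,1),round(cy,1),"size",round(w),round(h),"ang",round(a,1))
        cv2.polylines(big,[c],True,(0,0,255),1)
    cv2.imwrite(f"pics/{n}_m.png",cv2.resize(big[y0-5:y1+5,x0-5:x1+5],None,fx=2.3,fy=2.3,interpolation=cv2.INTER_NEAREST))
E
```

```text
top (376, 180, 37, 47) centre mm 490.4 -245.0 size 116 84 ang 5.1
top (182, 176, 37, 47) centre mm 512.1 264.9 size 84 116 ang 82.3
top (311, 146, 35, 43) centre mm 590.4 -76.3 size 116 84 ang 1.8
top (252, 141, 38, 47) centre mm 602.1 76.7 size 84 116 ang 78.6
scene (208, 193, 51, 50) centre mm 602.7 75.7 size 84 119 ang 78.6
scene (143, 188, 46, 44) centre mm 592.1 -77.2 size 118 84 ang 1.4
scene (297, 168, 42, 45) centre mm 513.4 263.7 size 85 119 ang 82.0
scene (82, 154, 44, 38) centre mm 492.7 -244.9 size 118 84 ang 4.7
```

View pics/top_m.png

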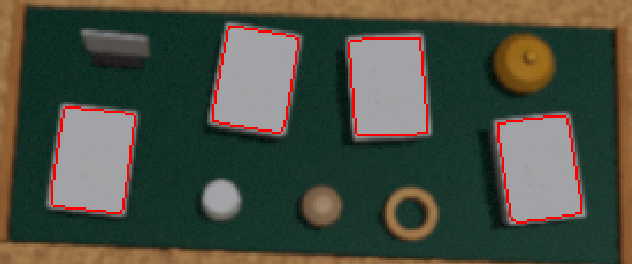

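View pics/scene_m.png

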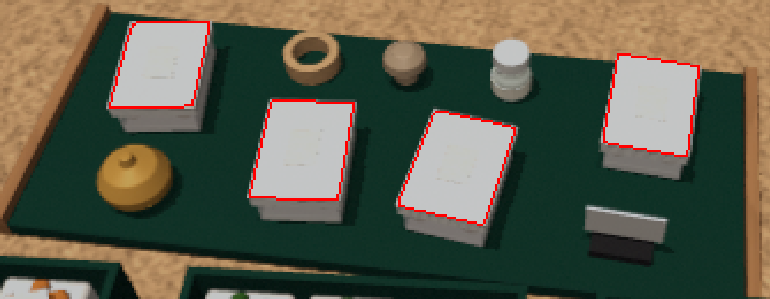

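```bash
cat >> h.py <<'E'
from scipy.spatial.transform import Rotation as Ro
def to(x,y,z):
    s=arm.get_state(); M=Ro.from_rotvec(s["ee_rot"]).as_matrix()
    print("t",round(s["time"],2),"pos",np.round(s["eef_pos"],4),"w",round(float(s["width"]),3),"F",np.round(s["contact_force"],2))
    print("shift",np.round(M.T@(np.array([x,y,z])-s["eef_pos"]),4),"up",np.round(M[:,1],4))
E
python3 -c "
from h import *
to(.533,-.241,.14)"
```

```text
t 0.2 pos [ 0.1644 -0.7059  0.2527] w 1.0 F [-0.04 -0.17  0.11]
shift [-0.369   0.113   0.4645] up [-3.e-04  9.e-04 -1.e+00]
```

```bash
python3 -m inch '[{"dx":-0.369,"dy":0.05,"dz":0.464},{"dx":-0.369,"dy":0.05,"dz":0.464},{"dx":-0.369,"dy":0.05,"dz":0.464},{"dx":-0.369,"dy":0.05,"dz":0.464},{"dx":-0.369,"dy":0.05,"dz":0.464},{"dx":-0.369,"dy":0.05,"dz":0.464},{"dx":-0.369,"dy":0.05,"dz":0.464},{"dx":-0.369,"dy":0.05,"dz":0.464}]' 1
python3 -c "
from h import *
to(.533,-.241,.13)"
```

```text
t 0.2 pos [ 0.1644 -0.7059  0.2527] w 1.0 F [-0.04 -0.17  0.11]
shift [-0.369   0.123   0.4645] up [-3.e-04  9.e-04 -1.e+00]invalid input at $[0]: expected keys dx, dy, dz, rx, ry, rz
```

All six keys are needed.

```bash
python3 -m inch '[{"dx":-0.369,"dy":0.05,"dz":0.464,"rx":0,"ry":0,"rz":0},{"dx":-0.369,"dy":0.05,"dz":0.464,"rx":0,"ry":0,"rz":0},{"dx":-0.369,"dy":0.05,"dz":0.464,"rx":0,"ry":0,"rz":0},{"dx":-0.369,"dy":0.05,"dz":0.464,"rx":0,"ry":0,"rz":0},{"dx":-0.369,"dy":0.05,"dz":0.464,"rx":0,"ry":0,"rz":0},{"dx":-0.369,"dy":0.05,"dz":0.464,"rx":0,"ry":0,"rz":0},{"dx":-0.369,"dy":0.05,"dz":0.464,"rx":0,"ry":0,"rz":0},{"dx":-0.369,"dy":0.05,"dz":0.464,"rx":0,"ry":0,"rz":0}]' 1
python3 -c "
from h import *
to(.533,-.241,.13)"
```

```text
time: 1.2
eef_pos: [0.4748, -0.3139, 0.211]
ee_rot: [-1.308, 1.039, -1.039]
contact_force: [1.1, -1.0, 0.1]
width: 0.002
t 1.2 pos [ 0.4748 -0.3139  0.211 ] w 0.002 F [ 1.12 -1.    0.13]
shift [-0.0578  0.081   0.0732] up [-0.e+00  7.e-04 -1.e+00]
```

```bash
python3 -m inch '[{"dx":-0.058,"dy":0.04,"dz":0.073,"rx":0,"ry":0,"rz":0},{"dx":-0.058,"dy":0.07,"dz":0.073,"rx":0,"ry":0,"rz":0},{"dx":-0.058,"dy":0.106,"dz":0.073,"rx":0,"ry":0,"rz":0},{"dx":-0.058,"dy":0.106,"dz":0.073,"rx":0,"ry":0,"rz":0},{"dx":-0.058,"dy":0.106,"dz":0.073,"rx":0,"ry":0,"rz":0},{"dx":-0.058,"dy":0.106,"dz":0.073,"rx":0,"ry":0,"rz":0}]'
python3 -c "
from h import *
to(.533,-.241,.13)
d=optics.get_image('scene');cv2.imwrite('pics/s1.png',d['pixels'][:,:,::-1])"
```

```text
time: 1.95
eef_pos: [0.5332, -0.2419, 0.1068]
ee_rot: [-1.307, 1.038, -1.042]
contact_force: [-0.5, 0.1, -0.5]
width: -0.002
t 1.95 pos [ 0.5332 -0.2419  0.1068] w -0.002 F [-0.52  0.07 -0.45]
shift [-0.0009 -0.0232  0.0001] up [ 2.4e-03 -4.0e-04 -1.0e+00]
```

View pics/s1.png

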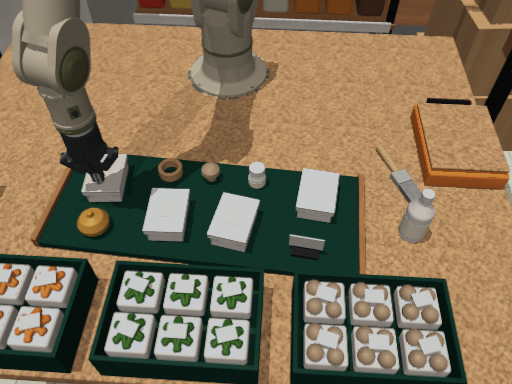

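```bash
python3 -m inch '[{"dx":0,"dy":0.005,"dz":0,"rx":0,"ry":0,"rz":0},{"dx":0,"dy":0.0095,"dz":0,"rx":0,"ry":0,"rz":0},{"dx":0,"dy":0.0095,"dz":0,"rx":0,"ry":0,"rz":0}]'
python3 -m inch '[{"dx":0,"dy":0.001,"dz":0,"rx":0,"ry":0,"rz":0},{"dx":0,"dy":0.001,"dz":0,"rx":0,"ry":0,"rz":0}]'
python3 -m inch '[{"dx":0,"dy":0.001,"dz":0,"rx":0,"ry":0,"rz":0},{"dx":0,"dy":0.001,"dz":0,"rx":0,"ry":0,"rz":0}]'
```

```text
time: 2.38
eef_pos: [0.5329, -0.2417, 0.0968]
ee_rot: [-1.307, 1.039, -1.041]
contact_force: [0.7, -0.8, -0.2]
width: -0.001
time: 2.62
eef_pos: [0.5329, -0.2416, 0.0957]
ee_rot: [-1.307, 1.039, -1.041]
contact_force: [-0.6, -0.4, -0.4]
width: 0.002
time: 2.88
eef_pos: [0.5328, -0.2416, 0.0946]
ee_rot: [-1.307, 1.039, -1.041]
contact_force: [0.1, -0.6, -0.3]
width: 0.002
```

```bash
for i in 1 ; do python3 -m inch '[{"dx":0,"dy":0.001,"dz":0,"rx":0,"ry":0,"rz":0},{"dx":0,"dy":0.001,"dz":0,"rx":0,"ry":0,"rz":0}]'|sed -n 1,4p; done
python3 -m inch '[{"dx":0,"dy":0.001,"dz":0,"rx":0,"ry":0,"rz":0},{"dx":0,"dy":0.001,"dz":0,"rx":0,"ry":0,"rz":0}]'
python3 -m inch '[{"dx":0,"dy":0.001,"dz":0,"rx":0,"ry":0,"rz":0},{"dx":0,"dy":0.001,"dz":0,"rx":0,"ry":0,"rz":0}]'
```

```text
time: 3.12
eef_pos: [0.5328, -0.2416, 0.0935]
ee_rot: [-1.307, 1.039, -1.041]
contact_force: [-0.0, -0.5, -0.1]
time: 3.38
eef_pos: [0.5328, -0.2415, 0.0924]
ee_rot: [-1.307, 1.039, -1.04]
contact_force: [0.3, 0.0, 0.1]
width: 0.003
time: 3.62
eef_pos: [0.5327, -0.2415, 0.0913]
ee_rot: [-1.307, 1.039, -1.04]
contact_force: [-0.1, 0.6, 0.1]
width: -0.002
```

```bash
python3 -m inch '[{"dx":0,"dy":0.001,"dz":0,"rx":0,"ry":0,"rz":0},{"dx":0,"dy":0.001,"dz":0,"rx":0,"ry":0,"rz":0}]'
python3 -m inch '[{"dx":0,"dy":0.001,"dz":0,"rx":0,"ry":0,"rz":0},{"dx":0,"dy":0.001,"dz":0,"rx":0,"ry":0,"rz":0}]'
```

```text
time: 3.88
eef_pos: [0.5328, -0.2416, 0.0903]
ee_rot: [-1.307, 1.039, -1.041]
contact_force: [-0.5, -0.8, 0.1]
width: 0.003
time: 4.12
eef_pos: [0.5328, -0.2416, 0.0896]
ee_rot: [-1.307, 1.039, -1.041]
contact_force: [-1.2, 1.1, 5.8]
width: 0.002
```

```bash
python3 -c "
from h import *
to(.633,-.076,.100)"
```

```text
t 4.12 pos [ 0.5328 -0.2416  0.0896] w 0.002 F [-1.2   1.1   5.78]
shift [-0.1387 -0.0102  0.1349] up [ 1.3e-03  1.0e-04 -1.0e+00]
```

```bash
python3 -m inch '[{"dx":0,"dy":-0.045,"dz":0,"rx":0,"ry":0,"rz":0},{"dx":-0.045,"dy":-0.045,"dz":0.044,"rx":0,"ry":0,"rz":0},{"dx":-0.085,"dy":-0.045,"dz":0.083,"rx":0,"ry":0,"rz":0},{"dx":-0.139,"dy":-0.045,"dz":0.135,"rx":0,"ry":0,"rz":0},{"dx":-0.139,"dy":-0.045,"dz":0.135,"rx":0,"ry":0,"rz":0},{"dx":-0.139,"dy":-0.025,"dz":0.135,"rx":0,"ry":0,"rz":0},{"dx":-0.139,"dy":-0.011,"dz":0.135,"rx":0,"ry":0,"rz":0},{"dx":-0.139,"dy":-0.011,"dz":0.135,"rx":0,"ry":0,"rz":0}]'
python3 -m inch '[{"dx":0,"dy":0.001,"dz":0,"rx":0,"ry":0,"rz":0},{"dx":0,"dy":0.002,"dz":0,"rx":0,"ry":0,"rz":0},{"dx":0,"dy":0.002,"dz":0,"rx":0,"ry":0,"rz":0}]'
```

```text
time: 5.12
eef_pos: [0.6319, -0.0765, 0.0995]
ee_rot: [-1.309, 1.042, -1.04]
contact_force: [-0.3, 0.8, -0.1]
width: 0.001
time: 5.5
eef_pos: [0.632, -0.0767, 0.0979]
ee_rot: [-1.308, 1.042, -1.041]
contact_force: [-0.7, -0.0, -0.2]
width: 0.003
```

```bash
python3 -m inch '[{"dx":0,"dy":0.001,"dz":0,"rx":0,"ry":0,"rz":0},{"dx":0,"dy":0.0015,"dz":0,"rx":0,"ry":0,"rz":0}]'
python3 -m inch '[{"dx":0,"dy":0.001,"dz":0,"rx":0,"ry":0,"rz":0},{"dx":0,"dy":0.001,"dz":0,"rx":0,"ry":0,"rz":0}]'
python3 -m inch '[{"dx":0,"dy":0.001,"dz":0,"rx":0,"ry":0,"rz":0},{"dx":0,"dy":0.001,"dz":0,"rx":0,"ry":0,"rz":0}]'
```

```text
time: 5.75
eef_pos: [0.6321, -0.0767, 0.0965]
ee_rot: [-1.308, 1.041, -1.041]
contact_force: [0.8, 0.4, -0.7]
width: 0.003
time: 6.0
eef_pos: [0.632, -0.0766, 0.0954]
ee_rot: [-1.308, 1.041, -1.04]
contact_force: [-0.5, 0.3, 0.4]
width: -0.004
time: 6.25
eef_pos: [0.632, -0.0766, 0.0943]
ee_rot: [-1.308, 1.042, -1.04]
contact_force: [-0.3, -0.7, -0.8]
width: -0.002
```

```bash
python3 -m inch '[{"dx":0,"dy":0.001,"dz":0,"rx":0,"ry":0,"rz":0},{"dx":0,"dy":0.001,"dz":0,"rx":0,"ry":0,"rz":0}]'
python3 -m inch '[{"dx":0,"dy":0.001,"dz":0,"rx":0,"ry":0,"rz":0},{"dx":0,"dy":0.001,"dz":0,"rx":0,"ry":0,"rz":0}]'
python3 -m inch '[{"dx":0,"dy":0.001,"dz":0,"rx":0,"ry":0,"rz":0},{"dx":0,"dy":0.001,"dz":0,"rx":0,"ry":0,"rz":0}]'
```

```text
time: 6.5
eef_pos: [0.6319, -0.0766, 0.0932]
ee_rot: [-1.309, 1.042, -1.04]
contact_force: [0.3, 0.5, -0.6]
width: -0.001
time: 6.75
eef_pos: [0.6319, -0.0766, 0.0921]
ee_rot: [-1.309, 1.042, -1.04]
contact_force: [0.4, 0.5, 0.3]
width: -0.006
time: 7.0
eef_pos: [0.6319, -0.0766, 0.0911]
ee_rot: [-1.309, 1.042, -1.04]
contact_force: [-0.5, -0.9, 2.0]
width: -0.001
```

```bash
python3 -m inch '[{"dx":0,"dy":0.0005,"dz":0,"rx":0,"ry":0,"rz":0},{"dx":0,"dy":0.0005,"dz":0,"rx":0,"ry":0,"rz":0}]'
```

```text
time: 7.25
eef_pos: [0.632, -0.0766, 0.0908]
ee_rot: [-1.308, 1.042, -1.04]
contact_force: [-0.4, -0.1, 3.6]
width: -0.004
```

```bash
python3 -m inch '[{"dx":0,"dy":0.0006,"dz":0,"rx":0,"ry":0,"rz":0},{"dx":0,"dy":0.0006,"dz":0,"rx":0,"ry":0,"rz":0}]'
python3 -c "
from h import *
to(.644,.068,.100)"
```

```text
time: 7.5
eef_pos: [0.632, -0.0766, 0.0904]
ee_rot: [-1.308, 1.042, -1.04]
contact_force: [-1.4, 0.7, 5.4]
width: -0.005
t 7.5 pos [ 0.632  -0.0766  0.0904] w -0.005 F [-1.43  0.75  5.44]
shift [-0.1382 -0.0096  0.0442] up [-9.e-04 -0.e+00 -1.e+00]
```

Sound. On to the third lid.

```bash
python3 -m inch '[{"dx":0,"dy":-0.035,"dz":0,"rx":0,"ry":0,"rz":0},{"dx":-0.055,"dy":-0.035,"dz":0.018,"rx":0,"ry":0,"rz":0},{"dx":-0.11,"dy":-0.035,"dz":0.035,"rx":0,"ry":0,"rz":0},{"dx":-0.138,"dy":-0.035,"dz":0.044,"rx":0,"ry":0,"rz":0},{"dx":-0.138,"dy":-0.02,"dz":0.044,"rx":0,"ry":0,"rz":0},{"dx":-0.138,"dy":-0.01,"dz":0.044,"rx":0,"ry":0,"rz":0},{"dx":-0.138,"dy":-0.008,"dz":0.044,"rx":0,"ry":0,"rz":0},{"dx":-0.138,"dy":-0.008,"dz":0.044,"rx":0,"ry":0,"rz":0}]'
python3 -m inch '[{"dx":0,"dy":0.001,"dz":0,"rx":0,"ry":0,"rz":0},{"dx":0,"dy":0.001,"dz":0,"rx":0,"ry":0,"rz":0}]'
python3 -m inch '[{"dx":0,"dy":0.001,"dz":0,"rx":0,"ry":0,"rz":0},{"dx":0,"dy":0.001,"dz":0,"rx":0,"ry":0,"rz":0}]'
```

```text
time: 8.5
eef_pos: [0.6438, 0.0664, 0.0981]
ee_rot: [-1.308, 1.043, -1.042]
contact_force: [0.1, -0.4, 0.4]
width: -0.001
time: 8.75
eef_pos: [0.644, 0.0659, 0.0974]
ee_rot: [-1.308, 1.043, -1.043]
contact_force: [0.5, -0.9, 0.8]
width: 0.002
time: 9.0
eef_pos: [0.644, 0.0659, 0.0964]
ee_rot: [-1.308, 1.043, -1.043]
contact_force: [-0.2, 0.4, 0.8]
width: 0.0
```

```bash
python3 -m inch '[{"dx":0,"dy":0.001,"dz":0,"rx":0,"ry":0,"rz":0},{"dx":0,"dy":0.001,"dz":0,"rx":0,"ry":0,"rz":0}]'
python3 -m inch '[{"dx":0,"dy":0.001,"dz":0,"rx":0,"ry":0,"rz":0},{"dx":0,"dy":0.001,"dz":0,"rx":0,"ry":0,"rz":0}]'
```

```text
time: 9.25
eef_pos: [0.6439, 0.066, 0.0954]
ee_rot: [-1.308, 1.043, -1.042]
contact_force: [0.0, -0.4, -0.7]
width: 0.002
time: 9.5
eef_pos: [0.6439, 0.066, 0.0943]
ee_rot: [-1.308, 1.043, -1.042]
contact_force: [0.1, 0.0, 0.0]
width: -0.0
```

```bash
python3 -m inch '[{"dx":0,"dy":0.001,"dz":0,"rx":0,"ry":0,"rz":0},{"dx":0,"dy":0.001,"dz":0,"rx":0,"ry":0,"rz":0}]'
python3 -m inch '[{"dx":0,"dy":0.001,"dz":0,"rx":0,"ry":0,"rz":0},{"dx":0,"dy":0.001,"dz":0,"rx":0,"ry":0,"rz":0}]'
python3 -m inch '[{"dx":0,"dy":0.001,"dz":0,"rx":0,"ry":0,"rz":0},{"dx":0,"dy":0.001,"dz":0,"rx":0,"ry":0,"rz":0}]'
```

```text
time: 9.75
eef_pos: [0.6438, 0.066, 0.0932]
ee_rot: [-1.308, 1.043, -1.042]
contact_force: [0.5, 0.2, -0.7]
width: -0.004
time: 10.0
eef_pos: [0.6438, 0.066, 0.0921]
ee_rot: [-1.308, 1.043, -1.042]
contact_force: [0.1, -0.1, -0.1]
width: 0.0
time: 10.25
eef_pos: [0.6439, 0.066, 0.0911]
ee_rot: [-1.308, 1.043, -1.042]
contact_force: [0.2, 0.0, 1.2]
width: 0.006
```

```bash
python3 -m inch '[{"dx":0,"dy":0.001,"dz":0,"rx":0,"ry":0,"rz":0},{"dx":0,"dy":0.001,"dz":0,"rx":0,"ry":0,"rz":0}]'
```

```text
time: 10.5
eef_pos: [0.644, 0.066, 0.09]
ee_rot: [-1.308, 1.043, -1.042]
contact_force: [0.5, 0.6, 0.6]
width: 0.002
```

```bash
python3 -m inch '[{"dx":0,"dy":0.001,"dz":0,"rx":0,"ry":0,"rz":0},{"dx":0,"dy":0.001,"dz":0,"rx":0,"ry":0,"rz":0}]'
python3 -m inch '[{"dx":0,"dy":0.001,"dz":0,"rx":0,"ry":0,"rz":0},{"dx":0,"dy":0.001,"dz":0,"rx":0,"ry":0,"rz":0}]'
```

```text
time: 10.75
eef_pos: [0.644, 0.066, 0.0893]
ee_rot: [-1.308, 1.043, -1.042]
contact_force: [-0.1, -0.5, 4.3]
width: -0.001
time: 11.0
eef_pos: [0.6441, 0.066, 0.089]
ee_rot: [-1.308, 1.043, -1.043]
contact_force: [-1.7, 0.4, 9.0]
width: 0.003
```

```bash
python3 - <<'E'
from h import *
a=cv2.imread('pics/scene0.png');b=optics.get_image('scene')['pixels'][:,:,::-1].copy()
cv2.imwrite('pics/s2.png',b)
r=np.s_[180:255,190:290]
cv2.imwrite('pics/s2c.png',np.hstack([cv2.resize(x[r],None,fx=4,fy=4,interpolation=cv2.INTER_NEAREST) for x in(a,b)]))
E
```

```text
(no output)
```

View pics/s2c.png

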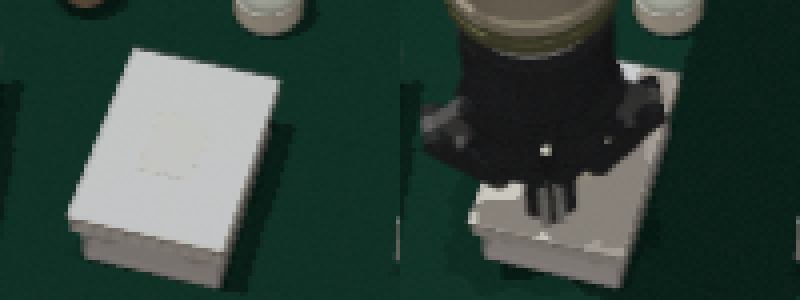

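```bash
python3 -m inch '[{"dx":0,"dy":-0.003,"dz":0,"rx":0,"ry":0,"rz":0},{"dx":0,"dy":-0.003,"dz":0,"rx":0,"ry":0,"rz":0},{"dx":0,"dy":-0.003,"dz":0,"rx":0,"ry":0,"rz":0}]'
for i in 1 2 3 4 5 6; do python3 -m inch '[{"dx":0,"dy":0,"dz":0,"rx":0,"ry":0,"rz":0}]' | grep -E 'pos|force'; done
```

```text
time: 11.42
eef_pos: [0.6441, 0.066, 0.0918]
ee_rot: [-1.308, 1.043, -1.043]
contact_force: [1.2, 0.8, 0.7]
width: 0.001
eef_pos: [0.6441, 0.066, 0.0916]
contact_force: [0.1, -0.6, 0.9]
eef_pos: [0.6441, 0.066, 0.0915]
contact_force: [-0.2, -0.0, 0.3]
eef_pos: [0.6441, 0.066, 0.0914]
contact_force: [0.7, 0.4, 1.3]
eef_pos: [0.6441, 0.066, 0.0913]
contact_force: [0.4, -0.3, 0.4]
eef_pos: [0.6441, 0.066, 0.0914]
contact_force: [0.5, -0.8, 0.6]
eef_pos: [0.6441, 0.066, 0.0914]
contact_force: [0.9, 0.6, 0.8]
```

```bash
python3 -c "
from h import *
cv2.imwrite('pics/s3.png',optics.get_image('scene')['pixels'][:,:,::-1])"
python3 -m inch '[{"dx":0,"dy":-0.008,"dz":0,"rx":0,"ry":0,"rz":0},{"dx":0,"dy":-0.008,"dz":0,"rx":0,"ry":0,"rz":0},{"dx":0,"dy":-0.008,"dz":0,"rx":0,"ry":0,"rz":0}]'
for i in 1 2 3 4 5 6; do python3 -m inch '[{"dx":0,"dy":0,"dz":0,"rx":0,"ry":0,"rz":0}]' | grep -E 'pos|force'; done
python3 - <<'E'
from h import *
a=cv2.imread('pics/s2.png');c=cv2.imread('pics/s3.png');b=optics.get_image('scene')['pixels'][:,:,::-1].copy()
cv2.imwrite('pics/s4.png',b)
r=np.s_[190:255,200:270]
cv2.imwrite('pics/s4c.png',np.hstack([cv2.resize(x[r],None,fx=3.7,fy=6,interpolation=cv2.INTER_NEAREST) for x in(a,c,b)]))
E
```

```text
time: 12.6
eef_pos: [0.6441, 0.066, 0.0995]
ee_rot: [-1.308, 1.043, -1.042]
contact_force: [-0.0, -1.1, -0.0]
width: -0.006
eef_pos: [0.644, 0.066, 0.0995]
contact_force: [-0.1, 1.1, 0.7]
eef_pos: [0.6439, 0.066, 0.0993]
contact_force: [-0.0, -0.3, 0.9]
eef_pos: [0.6439, 0.0661, 0.0993]
contact_force: [-0.2, -0.8, 0.2]
eef_pos: [0.6438, 0.066, 0.0992]
contact_force: [-0.1, -1.2, -0.1]
eef_pos: [0.6438, 0.066, 0.0991]
contact_force: [-0.4, 0.4, -0.2]
eef_pos: [0.6438, 0.066, 0.0991]
contact_force: [0.3, 0.3, 0.5]
```

View pics/s4c.png

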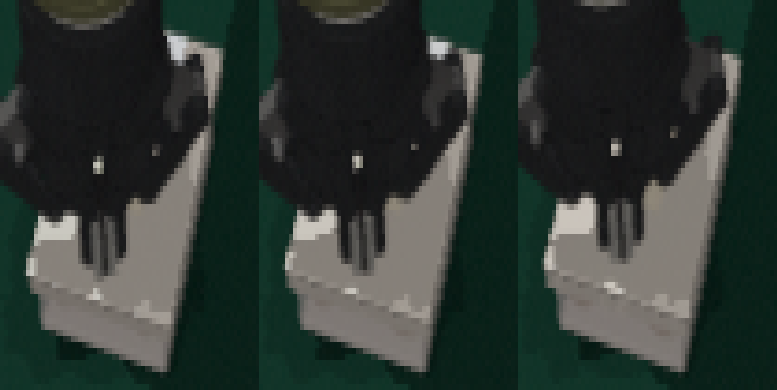

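```bash
python3 -c "
from h import *
to(.6025,.076,.098)"
```

```text
t 13.4 pos [0.6438 0.066  0.0991] w 0.003 F [-0.45 -0.33  0.99]
shift [-0.0189  0.0012 -0.0381] up [-1.5e-03 -6.0e-04 -1.0e+00]
```

The pictures show lid 3's near corner going from row 197.5 while pressed to 199.2 when released, so it tilts and is the loose one. Next I go to its middle.

```bash
python3 -m inch '[{"dx":-0.010,"dy":-0.005,"dz":-0.019,"rx":0,"ry":0,"rz":0},{"dx":-0.019,"dy":-0.005,"dz":-0.038,"rx":0,"ry":0,"rz":0},{"dx":-0.019,"dy":0.001,"dz":-0.038,"rx":0,"ry":0,"rz":0},{"dx":-0.019,"dy":0.001,"dz":-0.038,"rx":0,"ry":0,"rz":0},{"dx":-0.019,"dy":0.001,"dz":-0.038,"rx":0,"ry":0,"rz":0}]'
python3 -m inch '[{"dx":0,"dy":0.002,"dz":0,"rx":0,"ry":0,"rz":0},{"dx":0,"dy":0.004,"dz":0,"rx":0,"ry":0,"rz":0},{"dx":0,"dy":0.004,"dz":0,"rx":0,"ry":0,"rz":0}]'
python3 -m inch '[{"dx":0,"dy":0.001,"dz":0,"rx":0,"ry":0,"rz":0},{"dx":0,"dy":0.001,"dz":0,"rx":0,"ry":0,"rz":0}]'
```

```text
time: 14.02
eef_pos: [0.6034, 0.0758, 0.098]
ee_rot: [-1.308, 1.043, -1.043]
contact_force: [0.3, 0.8, -0.6]
width: 0.006
time: 14.4
eef_pos: [0.6033, 0.0757, 0.0938]
ee_rot: [-1.308, 1.044, -1.043]
contact_force: [0.1, 0.8, 0.0]
width: -0.002
time: 14.65
eef_pos: [0.6034, 0.0757, 0.0928]
ee_rot: [-1.308, 1.044, -1.043]
contact_force: [-0.2, 0.1, 0.2]
width: 0.002
```

```bash
python3 -m inch '[{"dx":0,"dy":0.001,"dz":0,"rx":0,"ry":0,"rz":0},{"dx":0,"dy":0.001,"dz":0,"rx":0,"ry":0,"rz":0}]'
python3 -m inch '[{"dx":0,"dy":0.001,"dz":0,"rx":0,"ry":0,"rz":0},{"dx":0,"dy":0.001,"dz":0,"rx":0,"ry":0,"rz":0}]'
```

```text
time: 14.9
eef_pos: [0.6034, 0.0758, 0.0923]
ee_rot: [-1.308, 1.044, -1.043]
contact_force: [-1.0, 0.1, 5.5]
width: 0.002
time: 15.15
eef_pos: [0.6034, 0.0758, 0.0919]
ee_rot: [-1.307, 1.043, -1.043]
contact_force: [-2.3, -1.1, 7.6]
width: 0.001
```

```bash
python3 -m inch '[{"dx":0,"dy":0.0015,"dz":0,"rx":0,"ry":0,"rz":0},{"dx":0,"dy":0.0015,"dz":0,"rx":0,"ry":0,"rz":0}]'
python3 -m inch '[{"dx":0,"dy":0.0015,"dz":0,"rx":0,"ry":0,"rz":0},{"dx":0,"dy":0.0015,"dz":0,"rx":0,"ry":0,"rz":0}]'
```

```text
time: 15.4
eef_pos: [0.6034, 0.0758, 0.091]
ee_rot: [-1.307, 1.043, -1.043]
contact_force: [-2.2, 0.5, 7.7]
width: -0.001
time: 15.65
eef_pos: [0.6034, 0.0757, 0.0902]
ee_rot: [-1.307, 1.043, -1.043]
contact_force: [-1.7, 0.4, 7.0]
width: -0.002
```

Sliding at about 7–8 N, so I keep going.

```bash
python3 -m inch '[{"dx":0,"dy":0.002,"dz":0,"rx":0,"ry":0,"rz":0},{"dx":0,"dy":0.002,"dz":0,"rx":0,"ry":0,"rz":0}]'
python3 -m inch '[{"dx":0,"dy":0.002,"dz":0,"rx":0,"ry":0,"rz":0},{"dx":0,"dy":0.002,"dz":0,"rx":0,"ry":0,"rz":0}]'
```

```text
time: 15.9
eef_pos: [0.6033, 0.0757, 0.0888]
ee_rot: [-1.307, 1.043, -1.043]
contact_force: [-2.6, -0.4, 7.5]
width: 0.0
time: 16.15
eef_pos: [0.6033, 0.0757, 0.0877]
ee_rot: [-1.306, 1.043, -1.044]
contact_force: [-3.3, -1.1, 12.9]
width: 0.003
```

```bash
python3 -m inch '[{"dx":0,"dy":0.002,"dz":0,"rx":0,"ry":0,"rz":0},{"dx":0,"dy":0.002,"dz":0,"rx":0,"ry":0,"rz":0}]'
```

```text
time: 16.4
eef_pos: [0.6034, 0.0757, 0.0876]
ee_rot: [-1.305, 1.042, -1.044]
contact_force: [-5.8, -0.5, 22.0]
width: 0.002
```

```bash
python3 -m inch '[{"dx":0,"dy":0.0005,"dz":0,"rx":0,"ry":0,"rz":0},{"dx":0,"dy":-0.002,"dz":0,"rx":0,"ry":0,"rz":0},{"dx":0,"dy":-0.01,"dz":0,"rx":0,"ry":0,"rz":0},{"dx":0,"dy":-0.06,"dz":0,"rx":0,"ry":0,"rz":0},{"dx":0,"dy":-0.12,"dz":0,"rx":0,"ry":0,"rz":0},{"dx":0,"dy":-0.17,"dz":0,"rx":0,"ry":0,"rz":0},{"dx":0,"dy":-0.17,"dz":0,"rx":0,"ry":0,"rz":0},{"dx":0,"dy":-0.17,"dz":0,"rx":0,"ry":0,"rz":0}]'
python3 -m inch '[{"dx":0.15,"dy":0,"dz":-0.1,"rx":0,"ry":0,"rz":0},{"dx":0.15,"dy":0,"dz":-0.1,"rx":0,"ry":0,"rz":0},{"dx":0.15,"dy":0,"dz":-0.1,"rx":0,"ry":0,"rz":0},{"dx":0.15,"dy":0,"dz":-0.1,"rx":0,"ry":0,"rz":0},{"dx":0.15,"dy":0,"dz":-0.1,"rx":0,"ry":0,"rz":0},{"dx":0.15,"dy":0,"dz":-0.1,"rx":0,"ry":0,"rz":0}]'
python3 - <<'E'
from h import *
a=cv2.imread('pics/scene0.png')
b=optics.get_image('scene')['pixels'][:,:,::-1].copy()
cv2.imwrite('pics/s5.png',b)
r=np.s_[150:265,40:365]
cv2.imwrite('pics/s5c.png',np.vstack([cv2.resize(x[r],None,fx=2.4,fy=2.4,interpolation=cv2.INTER_NEAREST) for x in(a,b)]))
E
```

```text
time: 17.4
eef_pos: [0.6027, 0.0757, 0.2575]
ee_rot: [-1.305, 1.042, -1.044]
contact_force: [0.2, 0.1, -0.2]
width: 0.004
time: 18.15
eef_pos: [0.5387, -0.0913, 0.2566]
ee_rot: [-1.306, 1.042, -1.041]
contact_force: [0.0, -0.2, 0.4]
width: -0.001
```

View pics/s5c.png

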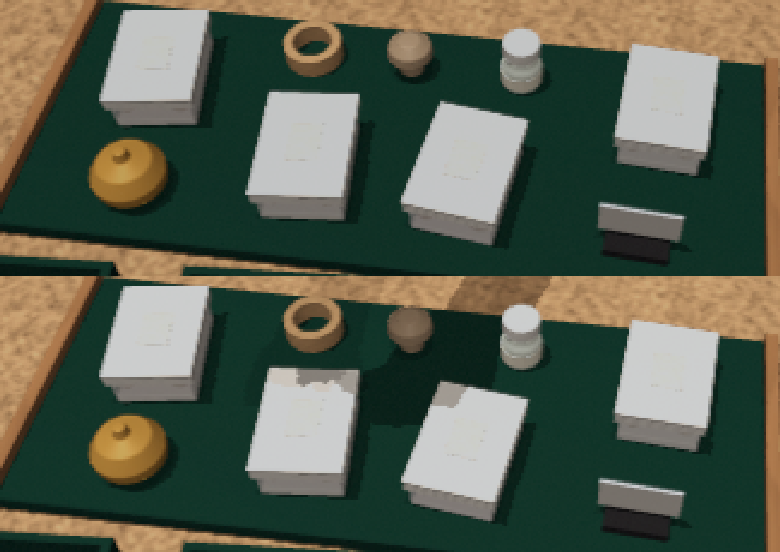

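```bash
python3 - <<'E'
import cv2,numpy as np
a=cv2.imread('pics/scene0.png').astype(int);b=cv2.imread('pics/s5.png').astype(int)
# subpixel row of far (lower) top edge: lit top -> dark skirt; sample columns per lid
for n,cs,r0,r1 in(("L1",range(90,118),185,210),("L2",range(150,180),220,245),("L3",range(216,240),225,250),("L4",range(303,330),205,225)):
    s=[]
    for im in(a,b):
        e=[]
        for c in cs:
            g=np.clip(im[r0:r1,c].mean(1),0,255); e.append(r0+np.sum(np.clip((g-180)/25,0,1)))
        s.append(np.median(e))
    print(n,np.round(s,2))
E
```

```text
L1 [189.21 191.53]
L2 [227.23 231.03]
L3 [234.17 239.91]
L4 [208.21 209.89]
```

```bash
python3 - <<'E'
import cv2,numpy as np
a=cv2.imread('pics/scene0.png',0);b=cv2.imread('pics/s5.png',0)
for n,(x,y,w,h) in dict(L1=(88,176,34,22),L2=(148,205,38,30),L3=(212,212,36,28),L4=(300,190,34,26),jar=(246,160,24,30),ticket=(285,232,44,30)).items():
    T=a[y:y+h,x:x+w];S=b[y-5:y+h+5,x-5:x+w+5]
    m=cv2.matchTemplate(S,T,cv2.TM_CCOEFF_NORMED);_,v,_,(i,j)=cv2.minMaxLoc(m)
    f=lambda p:(p[0]-p[2])/(2*(p[0]-2*p[1]+p[2]))
    print(n,round(v,3),"dx",round(i-5+f(m[j,i-1:i+2]),2),"dy",round(j-5+f(m[j-1:j+2,i]),2))
E
```

```text
L1 1.0 dx -0.05 dy 0.02
L2 1.0 dx 0.07 dy 0.05
L3 0.969 dx 0.1 dy 1.29
L4 1.0 dx -0.21 dy 0.03
jar 0.978 dx 0.06 dy 0.15
ticket 1.0 dx -0.0 dy 0.0
```

L3 moved 1.3 px down, about 5 mm. Nothing else moved.

```bash
python3 -c "
from cell import ticket
print(ticket.hand_in())"
```

```text
the job is handed in; nothing more can be done
None
```

The loose lid is home. It was the third one, at about (0.603, 0.076). I handed the job in at about 18 s of the 51 s allowed.

**Finding it:** With shut fingertips I pressed the far ends of lids 1, 2 and 3 in turn, up to about 6, 5 and 9 N. Lids 1 and 2 were stiff. The force on lid 3 was too noisy to decide by itself, and its end was pressed harder than the 1 to 4 N you suggested. The camera pictures settled it: its near corner rose about 1.7 px under the press and came back level afterwards. I did not press the fourth lid.

**Seating it:** Pressed in its middle, lid 3 slid 5.1 mm down at 7–8 N, a little under the stated 9 N. It then stopped dead, with a peak reading of 22 N, above the 12 to 18 N range but well below the 60 N limit.

**Last checks:**
- Lid 3 sits 1.3 px lower in the scene picture, which fits 5 mm. The other lids, the jar and the ticket stand shifted 0.2 px or less.
- The mushroom, tape and squash looked unmoved by eye. The brush and spray were not compared, but the arm never went near them.
- A first edge-brightness check gave shifts on all four lids because the lighting had changed. I replaced it with template matching, which gave the numbers above.
- I did not press lid 3 again to confirm that it no longer rocks.

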